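# Set the throttle valve of a vacuum filtration station

### The job

Set the vacuum throttle on the filtration station from its closed stop: by the crank handle on the valve's handwheel, turn the wheel clockwise (seen from above) until it comes up against its closed stop, then back it off (counter-clockwise) exactly two full turns. Finish still gripping the crank handle between the fingers, keeping the wheel still at that setting, so that it cannot creep when the pump is started. Leave everything else on the bench where it stands.

Things in the scene. Friction and masses are not known exactly. Their poses are not given: they have to be found in the camera images.
- station: Vacuum filtration station fixed to the bench: base plate 350 x 440 mm, valve at its front middle, three steel funnels (tops 197 mm high) and a gauge on a rail along the back, glass receiver at right, pump at left (under 165 mm). But for the valve, its parts over 100 mm high keep 100 mm from the wheel's axis. Origin: bench surface under the wheel's upright axis; x points from wheel to rail, z up.
- throttle (a joint): Turn of the handwheel, rad: 0 = hard closed stop, growing as it opens, counter-clockwise from above, up to 26.5; one turn 6.283. Starts 0.4 to 1.8 turns open. At 0 and each full turn the crank handle stands from the wheel's centre along the station's +x. Takes about 0.2 N m (4 N at the handle), stays where left, does not rise; only a thin brass pin in its hub rises, never above the rim.
- wheel_center (a point): Point on the upright axis of the handwheel at the middle of its rim, 140 mm above the bench. Aluminium wheel, three spokes, 117 mm over the rim; rim bar 13 mm thick, its top 146.5 mm above the bench; hub lower than the rim.
- crank_handle: Black plastic crank handle standing upright on the wheel's rim, 52 mm from the wheel's axis: a round barrel 24 mm in diameter, 60 mm tall. Origin: its middle, 176.5 mm above the bench, 30 mm above the rim's top. It spins freely about its own upright axis, so fingers gripping it from above can walk it round the circle without turning. Its own yaw means nothing.
- spare_funnel: loose spare stainless funnel cup, 60 mm dia., 92 mm tall, standing on the station's base plate left of the valve; leave alone. Origin: middle of its underside.
- tube_rack: loose blue plastic tube rack with white-capped tubes, 204 x 90 x 79 mm, on the bench left of the station; leave alone. Origin: middle of its underside.
- jar: loose glass jar with a dark lid, 72 mm dia., 100 mm tall, on the bench beside the station; leave alone. Origin: middle of its underside.
- dish_stack: loose stack of four clear culture dishes, 60 mm dia., 62 mm tall, on the bench beside the station; leave alone. Origin: middle of its underside.
- wash_bottle: loose white wash bottle, 72 mm dia., 190 mm tall with its bent spout, on the bench beside the station; leave alone. Origin: middle of its underside.
- clamp_ring: loose spare stainless clamp ring, 60 mm dia., 12 mm thick, lying on the station's base plate low beside the valve, partly under the wheel; leave alone. Origin: middle of its underside.

How it is judged:
By the outcome, as a careful person would: the job done as asked, in the order asked, and still so for the second after the job is handed in, while the arm keeps its last pose, push and grip.
It also fails if it takes over 64 s, if anything falls off the work surface, if the arm or the gripper's body presses on something with over 40 N, if the wrist force passes 120 N, or if a joint passes its speed limit or range.

### The arm

A 7-joint arm with a two-finger parallel gripper is mounted at the origin on the work surface. World frame = base frame: x ahead of the robot, y to its left, z up, the work surface at z = 0. Lengths are in mm, angles in rad, forces in N, time in s.
With the tool pointing down it reaches from about 400 to 850 mm from the base axis. Payload 10.4 kg.
Tool frame: the origin (TCP) lies between the finger pads, 19 mm behind the fingertips; this is the grasp point; z points along the fingers, y is the line along which they close (so a half turn about z gives the same grasp; the last joint's range is limited). The gripper opens to 87 mm and grips with 3 to 60 N. Pads are 19 mm wide; open, the fingers measure 117 mm over their backs; the gripper's body (75 mm by 190 mm) begins 51 mm behind the grasp point.
Start: joints at [-0.023, 0.332, -0.065, 1.46, 0.022, 1.35, -0.088], TCP at [625.02, 0.018, 241.276] pointing down, gripper open.
Joint ranges: [-2.6, 2.6], [-0.5, 2.12], [-1.47, 1.34], [0.16, 2.42], [-1.27, 4.41], [0.06, 2.06], [-2.6, 2.6]. Speed limits (rad/s): [2.22, 2.22, 2.79, 2.79, 3.14, 3.14, 3.14].

### API

Orientations are given as a unit quaternion [w, x, y, z].
In Python, from workcell import r gives the robot as it stands. The module is installed in compiled form; this text tells all that it offers. Calls block until the motion is done:
- r.move_to(position, orientation): joint-space move of the TCP to a pose.
- r.line_to(position, orientation=None, vel=150, force_limit=None): straight line of the TCP; orientation=None keeps the orientation; vel is the mean speed in mm/s. With force_limit (N) it stops when the force on the tool has changed by that much, and returns True; else False.
- r.movej(angles): joint-space move.
- r.open_gripper() and r.close(): open the fingers fully, or close them until they stop; the grip force is fixed at half the most.
- r.pause(seconds).
- r.solve_ik(position, orientation): joint angles nearest the present ones, or None.
- r.get_image(name): name is "scene" or "side" or "wrist"; returns a dict with "image" (400x640x3 uint8, blue, green, red), "mtx" (3x3 intrinsics, pixels), "xyz" and "attitude" of the camera in the world. Camera axes: x right, y down, z forward; pixel columns grow to the right and rows downward; lengths in mm; the calibration is good to about 2 mm. A picture is of the moment at which its call begins. There is no depth.
A pose or a line that the arm cannot do raises r.MotionError and nothing moves.
- r.sign_off(): hands the job in; it is judged then, once.
Readings, each from a call of its own:
- r.current_time_s(): time.
- r.current_joint_pos(): joint angles.
- r.current_joint_vel(): joint speeds.
- r.current_joint_efforts(): joint torques, N m.
- r.current_tool_pos(): TCP position.
- r.current_ee_rot(): TCP orientation.
- r.current_ft_force(): force on the tool from outside, world axes, zero at the start.
- r.current_torque(): the same for the moment, N m.
- r.current_opening(): finger opening in mm.
- r.current_grasp_force(): force on a finger pad.
Only numpy, scipy, OpenCV 4.12 (cv2) and the standard library are available. Lean on these libraries where they do the work, as an engineer would, in place of code of your own. Each camera call takes 0.05 s, during which the arm holds its last target. There are 200 camera calls.

## Working session

There is one attempt and no reset: what is moved stays moved. The work goes in short steps, each a Python script; the robot and the scene stay as the last script left them, time stands still between calls to the robot, and variables do not carry over. Pictures are saved under pics/ and viewed, at most 10 in all, crops included, and the job is handed in when it is done.

```bash
mkdir -p pics; ls; python3 - <<'E'
from workcell import r
import cv2,numpy as np
ims=[]
for n in ["scene","side","wrist"]:
    d=r.get_image(n); cv2.imwrite(f"pics/{n}0.png",d["image"]); print(n,d["mtx"].tolist(),d["xyz"],d["attitude"])
print(r.current_time_s(),r.current_ee_rot(),r.current_opening())
E
```

```text
pics
scene [[461.13163664408614, 0.0, 317.2886596832581], [0.0, 461.13163664408614, 202.8504843628023], [0.0, 0.0, 1.0]] [1439.41398148  107.92588376 1002.26260334] [-0.26317413  0.62778708  0.67700004 -0.27981012]
side [[511.03436471833436, 0.0, 319.64554253597936], [0.0, 511.03436471833436, 200.34194757310482], [0.0, 0.0, 1.0]] [ 39.79584866 649.07924877 935.65936463] [ 0.12381568 -0.32673585  0.86948995 -0.34914266]
wrist [[306.12107120503754, 0.0, 319.35150787445554], [0.0, 306.12107120503754, 197.12670123812651], [0.0, 0.0, 1.0]] [624.23725288  72.03529696 383.95107633] [ 1.32875344e-01  9.91132267e-01 -4.95855893e-04 -8.52657532e-04]
0.15 [-3.55845548e-04  7.07105374e-01  7.07107992e-01 -3.89384686e-04] 87.0849660423983
```

View pics/scene0.png

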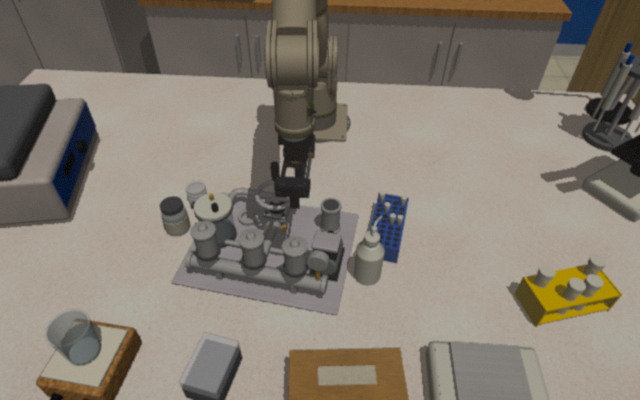

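View pics/side0.png

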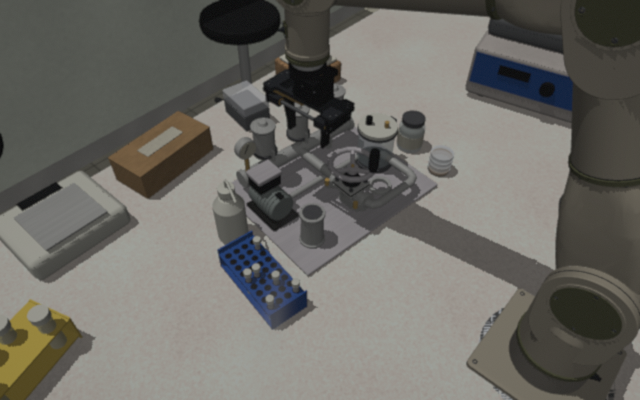

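View pics/wrist0.png

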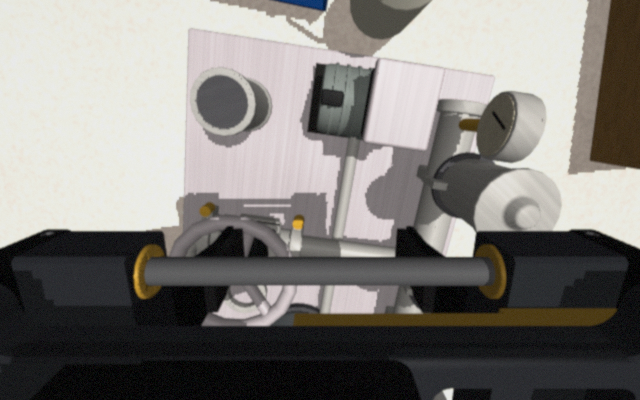

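The wrist view shows the wheel around (232,270), partly hidden by the fingers. In the side view the wheel is near (350,165) and the black handle near (375,158). I'll get a rough position, then look from closer.

```bash
cat > h.py <<'E'
from workcell import r
import numpy as np, cv2
from scipy.spatial.transform import Rotation as R
def ray(d,uv):
    q=np.array(d["attitude"]); m=R.from_quat(q[[1,2,3,0]]).as_matrix()
    uv=np.asarray(uv,float); p=np.c_[uv,np.ones(len(uv))]@np.linalg.inv(d["mtx"]).T
    return np.array(d["xyz"]),p@m.T
def plane(d,uv,z):
    c,v=ray(d,uv); return c+v*((z-c[2])/v[:,2])[:,None]
def yawq(a):  # tool down, y axis closing direction at angle a
    m=np.array([[np.sin(a),np.cos(a),0],[-np.cos(a),np.sin(a),0],[0,0,-1.]]).T
    m=np.c_[[np.sin(a),-np.cos(a),0],[np.cos(a),np.sin(a),0],[0,0,-1]]
    q=R.from_matrix(m).as_quat(); return q[[3,0,1,2]]
E
python3 - <<'E'
from h import *
np.set_printoptions(precision=1,suppress=True)
d=r.get_image("side"); print(plane(d,[[350,168]],140),plane(d,[[375,158]],176))
w=r.get_image("wrist"); print(plane(w,[[232,270]],140)); print(plane(w,[[190,30],[493,75]],10)); print(yawq(np.pi/2),yawq(0))
e=plane(w,[[190,30],[493,75]],10); t=e[1]-e[0]; print(np.arctan2(t[1],t[0]))
cv2.imwrite("pics/sidec.png",cv2.resize(d["image"][90:230,280:450],None,fx=4,fy=4,interpolation=2))
r.move_to([600,-125,330],r.current_ee_rot())
w=r.get_image("wrist"); cv2.imwrite("pics/w1.png",w["image"]); print(r.current_time_s())
E
```

```text
[[540.9 -51.1 140. ]] [[497.  -82.1 176. ]]
[[546.6 -61.4 140. ]]
[[481.3 161.1  10. ]
 [822.2 114.3  10. ]]Traceback (most recent call last):
  File "<stdin>", line 4, in <module>
  File "h.py", line 13, in yawq
    q=R.from_matrix(m).as_quat(); return q[[3,0,1,2]]
      ~~~~~~~~~~~~~^^^
  File "scipy/spatial/transform/_rotation.pyx", line 1143, in scipy.spatial.transform._rotation.Rotation.from_matrix
ValueError: Non-positive determinant (left-handed or null coordinate frame) in rotation matrix 0: [[ 1.  0.  0.]
 [-0.  1.  0.]
 [ 0.  0. -1.]].
```

```bash
python3 - <<'E'
s=open('h.py').read().split('\n')
s=[l for l in s if 'm=np.array([[np.sin' not in l]
open('h.py','w').write('\n'.join(s).replace('[np.sin(a),-np.cos(a),0],[np.cos','[-np.sin(a),np.cos(a),0],[np.cos'))
E
python3 - <<'E'
from h import *
np.set_printoptions(precision=3,suppress=True)
w=r.get_image("wrist"); print(yawq(np.pi/2),yawq(0))
e=plane(w,[[190,30],[493,75]],10); t=e[1]-e[0]; print(np.arctan2(t[1],t[0]))
r.move_to([560,-145,330],yawq(0))
w=r.get_image("wrist"); cv2.imwrite("pics/w1.png",w["image"]); print(r.current_time_s())
E
```

```text
[0. 0. 1. 0.] [0.    0.707 0.707 0.   ]
-0.1365613037596039
1.1083
```

View pics/w1.png

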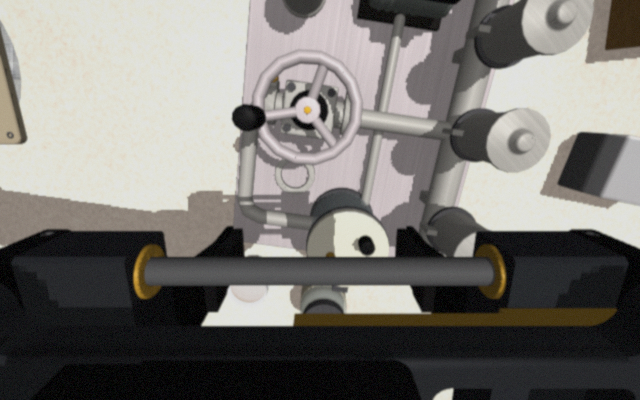

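The wheel rim spans columns 251–361 and rows 51–162. The black handle's top disc is at about (246,118), pointing toward station −x, so the opening is about 0.5 or 1.5 turns.

```bash
python3 - <<'E'
from h import *
np.set_printoptions(precision=3,suppress=True)
w=r.get_image("wrist"); im=w["image"]
m=(im.max(2)<60).astype(np.uint8); m[:80]=0;m[160:]=0;m[:,:225]=0;m[:,268:]=0
ys,xs=np.where(m); print(xs.min(),xs.max(),ys.min(),ys.max())
C=plane(w,[[306,106.5]],140)[0]; H=plane(w,[[xs.min()+14,118]],206.5)[0]; M=plane(w,[[(xs.min()+xs.max())/2,(ys.min()+ys.max())/2]],176.5)[0]
print(C,H,M,np.linalg.norm((H-C)[:2]),np.linalg.norm((M-C)[:2]),np.arctan2(*(M-C)[1::-1]),np.arctan2(*(H-C)[1::-1]))
s=plane(w,[[251,106],[361,106],[306,51],[306,162]],140); print(s)
for a in (0,np.pi/2,-np.pi/2,np.pi): 
    q=r.solve_ik([H[0],H[1],182],yawq(a)); print(a,q)
E
```

```text
233 264 106 131
[545.299 -63.907 140.   ] [498.432 -74.723 206.5  ] [492.897 -75.559 176.5  ] 48.098918848795286 53.68126670069016 -2.922787495979645 -2.914764756592637
[[ 488.014  -63.466  140.   ]
 [ 602.563  -63.349  140.   ]
 [ 545.849  -10.875  140.   ]
 [ 544.695 -122.009  140.   ]]
0 [ 0.104  0.113 -0.049  1.853  0.006  1.176  0.053]
1.5707963267948966 [ 0.208  0.119 -0.16   1.847  0.02   1.177  1.612]
-1.5707963267948966 [ 0.005  0.109  0.056  1.858 -0.007  1.175 -1.507]
3.141592653589793 None
```

```bash
cat >> h.py <<'E'

C0=np.array([545.3,-65.2]); Z=179; Q=yawq(np.pi/2)
def pt(C,th,rad=52): return [C[0]+rad*np.cos(th),C[1]+rad*np.sin(th),Z]
def ft(th):
    f=r.current_ft_force(); n=np.array([np.cos(th),np.sin(th)]); t=np.array([-n[1],n[0]])
    return f[:2]@n,f[:2]@t,f[2]
def ang(C): p=r.current_tool_pos(); d=p[:2]-C; return np.arctan2(d[1],d[0]),np.hypot(*d)
E
python3 - <<'E'
from h import *
np.set_printoptions(precision=2,suppress=True)
th=-2.92; p=pt(C0,th)
r.move_to([p[0],p[1],265],Q)
print("ft0",r.current_ft_force(),r.current_tool_pos(),r.current_joint_pos())
print(r.line_to(p,vel=100,force_limit=8),r.current_tool_pos()); f=r.current_ft_force()
r.close(); print(r.current_opening(),r.current_grasp_force(),f,r.current_ft_force(),r.current_time_s())
for i in range(4):
    th-=np.radians(12); s=r.line_to(pt(C0,th),vel=80,force_limit=25)
    print(s,np.array(ft(th)),r.current_opening(),r.current_tool_pos()-pt(C0,th),r.current_time_s())
d=r.get_image("side"); cv2.imwrite("pics/s2.png",cv2.resize(d["image"][60:230,250:450],None,fx=4,fy=3.5,interpolation=2))
E
```

```text
ft0 [ 0.11 -0.26  0.03] [494.79 -76.49 264.97] [ 0.21  0.05 -0.15  1.74  0.01  1.35  1.63]
False [495.   -76.65 179.68]
22.357341200118963 29.947547277893136 [ 0.04 -0.34 -0.76] [-0.2   1.65  0.52] 4.5333
False [-5.78 -2.48 -3.55] 22.45207214354408 [0.59 0.84 0.02] 4.8167
False [-8.73 -2.09 -6.09] 22.82187087083061 [1.18 0.34 0.06] 5.1
False [-10.44  -2.17  -7.98] 22.557876212618318 [ 1.51 -0.41  0.07] 5.3833
False [-11.92  -2.9   -7.18] 23.12296516147347 [ 1.57 -1.18  0.06] 5.6667
```

View pics/s2.png

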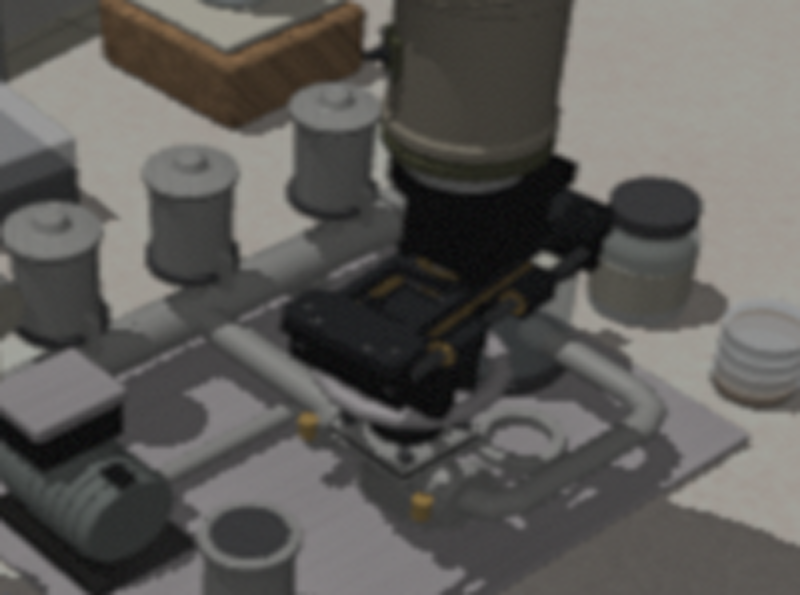

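The gripper's on the handle and the wheel is following. The arm is compliant at about 7 N/mm, so I'll correct the centre estimate from the radial force while turning to the stop.

```bash
python3 - <<'E'
from h import *
import json
np.set_printoptions(precision=2,suppress=True)
th=-2.92-np.radians(48); C=C0.copy(); rec=[]
for i in range(55):
    th-=np.radians(12); s=r.line_to(pt(C,th),vel=80,force_limit=18)
    a,_=ang(C); fr,f_t,fz=ft(a); rec.append(r.current_tool_pos()[:2].tolist())
    print(i,s,"th%.2f a%.3f"%((th+np.pi)%(2*np.pi)-np.pi,a),"F %.1f %.1f %.1f"%(fr,f_t,fz),C,"%.1f"%r.current_opening())
    if s or f_t>10: break
    n=np.array([np.cos(a),np.sin(a)]); C=C+0.05*fr*n
json.dump(dict(th=th,C=C.tolist(),rec=rec),open("st.json","w")); print(r.current_time_s(),r.current_tool_pos())
E
```

```text
0 False th2.32 a2.320 F -11.8 -2.0 -6.9 [545.3 -65.2] 22.8
1 False th2.11 a2.107 F -7.8 -3.1 -4.0 [545.7  -65.63] 22.7
2 False th1.90 a1.894 F -6.4 -3.6 -2.8 [545.9  -65.97] 22.5
3 False th1.69 a1.680 F -4.9 -3.7 -1.7 [546.   -66.27] 22.3
4 False th1.48 a1.467 F -6.5 -2.8 -0.7 [546.03 -66.52] 22.3
5 False th1.27 a1.258 F -5.1 -2.7 -0.0 [546.   -66.84] 22.6
6 False th1.06 a1.052 F -5.2 -2.7 0.1 [545.92 -67.08] 22.4
7 False th0.85 a0.847 F -3.6 -1.8 1.4 [545.79 -67.31] 22.7
8 False th0.64 a0.639 F -4.0 -3.1 1.1 [545.67 -67.44] 22.7
9 False th0.43 a0.430 F 0.1 -2.9 0.7 [545.51 -67.56] 22.7
10 False th0.22 a0.218 F 0.6 -3.0 -0.5 [545.51 -67.56] 22.2
11 False th0.01 a0.002 F 2.9 -2.1 -0.5 [545.54 -67.56] 22.4
12 False th-0.20 a-0.211 F 2.7 -3.2 -0.6 [545.69 -67.56] 22.3
13 False th-0.41 a-0.421 F 3.6 -2.4 0.1 [545.82 -67.58] 22.5
14 False th-0.62 a-0.629 F 3.9 -2.9 0.7 [545.98 -67.66] 22.5
15 False th-0.83 a-0.835 F 1.7 -1.8 1.5 [546.14 -67.77] 23.0
16 False th-1.04 a-1.043 F 3.0 -2.8 1.6 [546.19 -67.83] 22.4
17 False th-1.24 a-1.251 F 1.7 -3.1 2.6 [546.27 -67.96] 22.2
18 False th-1.45 a-
[... 876 characters left out ...]
.31] 22.3
33 False th1.69 a1.682 F 4.3 -2.8 -2.2 [545.23 -68.11] 22.5
34 False th1.48 a1.471 F 4.1 -3.1 -1.8 [545.2  -67.89] 22.4
35 False th1.27 a1.260 F 4.7 -3.1 -1.7 [545.22 -67.69] 22.2
36 False th1.06 a1.048 F 4.1 -3.4 -1.5 [545.3  -67.46] 22.5
37 False th0.85 a0.836 F 2.3 -2.8 -0.2 [545.4  -67.29] 22.6
38 False th0.64 a0.624 F 3.1 -2.9 -1.4 [545.48 -67.2 ] 22.8
39 False th0.43 a0.413 F 3.2 -3.4 -0.5 [545.6  -67.11] 22.6
40 False th0.22 a0.202 F 2.1 -3.4 0.7 [545.75 -67.05] 22.5
41 False th0.01 a-0.005 F 1.6 -3.4 -0.3 [545.85 -67.02] 22.6
42 False th-0.20 a-0.164 F 3.0 5.0 0.5 [545.94 -67.02] 22.6
43 True th-0.41 a-0.170 F -0.5 3.2 3.1 [546.08 -67.05] 22.5
18.1083 [595.61 -75.53 178.92]
```

The stop was met near −0.165 rad, about where the station's +x should be. I'll confirm it with a firm press, then fit the circle.

```bash
python3 - <<'E'
from h import *
import json
from scipy.optimize import least_squares
np.set_printoptions(precision=3,suppress=True)
S=json.load(open("st.json")); P=np.array(S["rec"])[8:42]
f=least_squares(lambda x:np.hypot(P[:,0]-x[0],P[:,1]-x[1])-x[2],[545,-67,52]); C=f.x[:2]; print(f.x,abs(f.fun).max())
for i in range(4):
    p=r.current_tool_pos(); a,_=ang(C)
    s=r.line_to(pt(C,a-0.06),vel=30,force_limit=14); a,rad=ang(C); print(s,a,rad,np.array(ft(a)),r.current_tool_pos(),r.current_opening())
    if s: break
r.pause(.3); a,rad=ang(C); print(a,rad,np.array(ft(a)),r.current_tool_pos())
S.update(C=C.tolist(),a=a,rad=f.x[2],stop=r.current_tool_pos().tolist()); json.dump(S,open("st.json","w")); print(r.current_time_s())
E
```

```text
[545.901 -68.037  51.962] 0.08195137227562554
False -0.15213340742550396 50.39178265985878 [-5.574  7.248  4.8  ] [595.711 -75.674 178.906] 22.64651103938138
False -0.152359968173335 50.39410707221893 [-6.393  7.343  4.207] [595.712 -75.685 178.914] 22.705102609786955
False -0.15250329834055337 50.38612916462726 [-6.713  7.862  4.411] [595.703 -75.691 178.895] 22.661254387839204
False -0.15274666045495683 50.354607260642936 [-6.184  9.246  4.645] [595.67  -75.698 178.869] 22.55916301358477
-0.15255461073167467 50.38069282401113 [-5.658  8.658  4.156] [595.697 -75.693 178.886]
19.4083
```

```bash
python3 - <<'E'
from h import *
import json
np.set_printoptions(precision=3,suppress=True)
S=json.load(open("st.json")); C=np.array(S["C"]); y0=S["stop"][1]; a0=np.arcsin((y0-C[1])/52); print(a0)
N=60; fm=0
for i in range(1,N+1):
    th=a0+i*4*np.pi/N; s=r.line_to(pt(C,th),vel=80,force_limit=30); a,rad=ang(C); F=ft(a)
    if s or i%6==0: print(i,s,"%.2f"%((th+np.pi)%(2*np.pi)-np.pi),a,rad,np.array(F),r.current_opening())
    if s: break
r.pause(.3); print(r.current_tool_pos(),S["stop"],ang(C),r.current_time_s())
d=r.get_image("scene"); cv2.imwrite("pics/c3.png",cv2.resize(d["image"][130:320,150:370],None,fx=3.5,fy=3.1,interpolation=2))
E
```

```text
-0.1477685230869568
6 False 1.11 1.1309558906794144 51.26532503793422 [-4.732  3.238  4.698] 22.96305663929854
12 False 2.37 2.369339898477127 53.083457643562625 [8.02  2.362 4.813] 22.72903137237936
18 False -2.66 -2.630583449740939 53.43823406951664 [7.191 2.374 2.364] 22.890618478445766
24 False -1.40 -1.393005545225957 51.655779800348604 [ 2.899  2.358 -2.413] 22.91030208674995
30 False -0.15 -0.14109239557565084 50.421154825967946 [-9.506  2.951  4.309] 22.648557235520986
36 False 1.11 1.1273640500484599 51.26024435962521 [-4.903  2.142  0.935] 22.6586285410414
42 False 2.37 2.369391214939994 53.090233835828094 [8.336 2.618 3.048] 22.485882326497983
48 False -2.66 -2.6299759755912993 53.450897394803484 [7.35  3.553 0.949] 22.449557428242525
54 False -1.40 -1.3936280373192762 51.65234597744059 [ 1.851  2.914 -5.125] 22.370447000738743
60 False -0.15 -0.14162586732098995 50.41466192215219 [-8.629  2.876  4.166] 22.247175002871604
[595.82  -75.233 178.915] [595.6970501825481, -75.69287487508646, 178.886163064083] (np.float64(-0.14317327030529653), np.float64(50.43499357227006)) 36.75
```

View pics/c3.png

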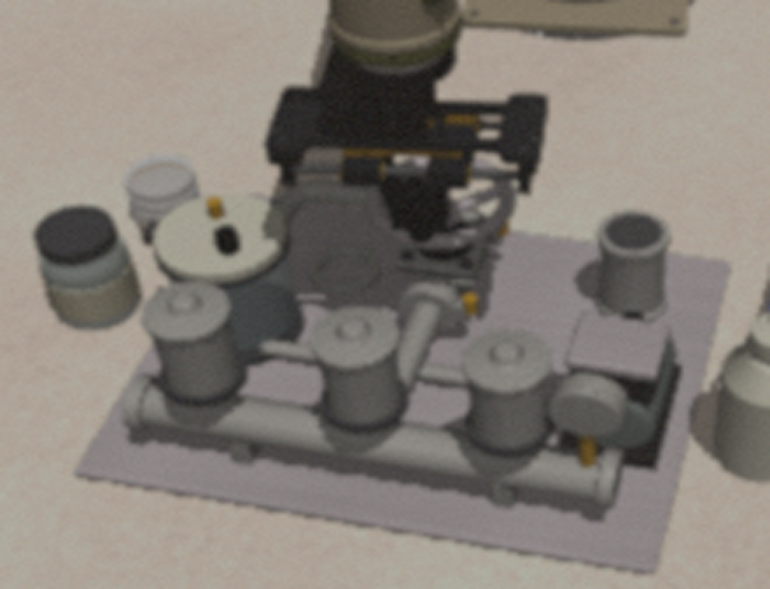

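The wheel is gripped, and the handle is back at the stop's bearing after two full turns, within about 0.01 rad. The picture shows the fingers on the handle facing the rail, with the neighbouring items in place.

```bash
python3 -c "
from workcell import r
print(r.current_opening(),r.current_grasp_force()); print(r.sign_off())"
```

```text
22.742732734396704 29.941875736030852
the job is handed in; nothing more can be done
None
```

I turned the throttle to its closed stop, backed it off two full turns (within about 0.01 rad, by tool position) and handed the job in at about 37 s, with the crank handle still gripped.

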